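# Fill the empty bay of the putter-head tray

## Robot

A 6-joint arm with a two-finger parallel gripper is mounted at the origin on the work surface. World frame = base frame: x ahead of the robot, y to its left, z up, the work surface at z = 0. Lengths are in m, angles in rad, forces in N, time in s.
With the tool pointing down it reaches from about 0.375 to 0.975 m from the base axis. Payload 3.8 kg.
Tool frame: the origin (TCP) lies at the very end of the fingers, on their centre line; the grasp point (between the pads) lies 19 mm behind it; z points along the fingers, x is the direction in which the jaws open and shut, and the axes are right-handed (so a half turn about z gives the same grasp; the last joint's range is limited). The gripper opens to 85 mm and grips with 20 to 120 N. Pads are 22 mm wide; open, the fingers measure 114 mm over their backs; the gripper's body (76 mm by 85 mm) begins 54 mm behind the grasp point. The pads swing forward as they close: fully open they stand 13 mm farther back than shut.
Start: joints at [-1.345, 0.264, 1.604, -0, 1.274, -0.037], TCP at [0.175, -0.652, 0.198] pointing down, gripper open.
Joint ranges: [-2.63, 2.63], [-0.94, 2.18], [0.31, 2.57], [-1.31, 4.45], [0, 2.66], [-2.55, 2.55]. Speed limits (rad/s): [2.57, 2.57, 3.14, 3.14, 3.14, 3.14].

## Interface

Orientations are given as a unit quaternion [x, y, z, w].
In Python, from station import ctrl gives the robot as it stands.
- The arm moves only by the tool carry_out, never from a script. Its argument "rows" is a list of rows, each a list of 3 entries, a list of its own where there are three numbers: the turn, a rotation vector about the tool's x, y, z in degrees, then the shift along the tool's x, y, z in cm, then the closure in counts, from 0 (fully open) to 255 (shut). A call has 1 to 12 rows; each row is the pose to reach, as a shift and turn from the pose commanded when the call began, along the tool's axes at that moment; what a row does not reach only later rows make up. A row lasts 1/12 s, in which the tool goes at most 41.7 mm and 7.16 degrees, less where a joint would pass 70% of its speed; a pose out of reach is approached as far as the arm can. A call with a gripper value outside its range is refused whole. The fingers move at their own pace and stop on an object; the grip force is fixed at half the most. Time passes only in rows, so rows that repeat a pose let the fingers close. It gives the time, the measured TCP pose, the force and the opening at its end, in the units of the state.
- ctrl.get_obs(): the state, without advancing time (a new reading comes with each control period).
- ctrl.read_camera(name): name is "scene" or "top" or "wrist"; returns a dict with "image" (420x560x3 uint8, red, green, blue), "depth" (420x560 float32, m along the optical axis (not along the pixel's ray), 0 where there is no reading), "K" (3x3 intrinsics, pixels), "k1" (the pictures are not rectified: a ray, as slopes to the right and down, at radius r is drawn at 1 + k1 r^2 times it, then the intrinsics apply), "pose" (4x4, takes a point from camera to world coordinates); the wrist camera has in their place "tool_from_camera" (4x4, takes a point from camera to tool coordinates, whose origin is the TCP and whose axes are the tool frame's). Camera axes: x right, y down, z forward; pixel columns grow to the right and rows downward; lengths in m; the calibration is good to about 2 mm. A picture is of the moment at which its call begins: read the wrist's pose just before it.
- ctrl.finish_job(): hands the job in, once; it reports no verdict.
Trained networks look in the newest picture that a camera, given by its name, has taken for a name from the list of things; names that differ only in an ending like _2 or _b are one class to them, and where a whole thing is asked for, a point or a joint stands for the part that bears it (a point fixed in the world has none). Each returns a list of dicts, best first, with "confidence" (0 to 1); they miss things now and then, are a little off and sometimes report something else, mostly with a low value. They report only what shows in the picture. A call takes as long as a camera call.
- ctrl.spot_in(query, camera): "centre" ([x, y, z] in m, in world coordinates, good to about 4 mm: the middle of the surface that is visible of it).
- ctrl.masks_of(query, camera): "pixels" (420x560 bool, what is visible of it).
- ctrl.spot_point(query, camera): "centre" ([x, y, z] in m, in world coordinates, good to about 4 mm: a listed point, or the origin of a listed thing).
The state is a dict: "time_s": time; "joint_pos": joint angles; "qvel": joint speeds; "effort": joint torques, N m; "ee_pos": TCP position; "ee_rot": TCP orientation; "ft_force": force on the tool from outside, world axes, zero at the start; "ft_torque": the same for the moment, N m; "grip_width": opening from 0.0 (shut) to 1.0 (fully open).
Only numpy, scipy, OpenCV 4.12 (cv2) and the standard library are available. Lean on these libraries where they do the work, as an engineer would, in place of code of your own. Each camera call takes 0.05 s, during which the arm holds its last target. There are 200 camera calls.

## Task

The three-bay tray on the club-making bench has two blade putter heads in it and one bay still empty. Pick up the loose blade putter head from the bench and set it down in the empty bay, sole down and lengthwise in the bay like the other two. Put it down rather than dropping it, and leave the two heads already in the tray where they are.

Things in the scene. Friction and masses are not known exactly. Their poses are not given: they have to be found in the camera images.
- tray: Plywood tray fixed to the bench, 142 mm (x) by 246 (y), 20 high. Origin: centre of underside, z up; place and yaw (up to 15 degrees) vary. Floor 8 mm thick with grey pads; walls and dividers 6 mm thick, 12 above the floor. Three bays side by side, centres at y = -80, 0, +80 mm, each 130 long (x) by 74 wide (y) inside. Two hold a head, one is empty; which one varies.
- head_a: Steel blade putter head lying lengthwise in one bay: bar 106 mm long (x), 20 deep (y), 26 high, grey steel, flat front and back. Behind (+y), at heel and toe only, weights 22 long, 9 out, 18 high; the middle 62 mm is clear for gripping across the 20 mm. Shaft stub 11 mm thick at x = -44 rises to 50 above the sole. Origin: centre of the bar's underside, z up.
- head_b: Second steel blade putter head, lying lengthwise in another bay; same shape, size and axes as head_a.
- head_new: The loose blade putter head, sole down on the bench (z = 0) right of the tray, at one of three spots, yaw within 70 degrees of straight ahead; shape and axes as head_a, 250 to 430 g. The other two spots hold things not wanted: a tape roll (90 mm across, 25 high) and a mallet head (90 mm bar with a 68 mm disc behind it, stub 50 high), 130 mm or more away between centres.

How it is judged:
At the end, for the whole second after the job is handed in: The loose head rests in the bay that was empty: within 25 mm of its centre across and 18 mm along it, sole on the floor (origin 3 to 14 mm above the tray's underside), upright within 9 degrees, lengthwise within 17 (either way round); head_a and head_b upright, within 20 mm of their starts ((y of head_new in the frame of tray between -0.105 and -0.055 m or y of head_new in the frame of tray between -0.025 and 0.025 m or y of head_new in the frame of tray between 0.055 and 0.105 m) and x of head_new in the frame of tray between -0.018 and 0.018 m and z of head_new in the frame of tray between 0.003 and 0.014 m and angle between each of head_new, head_a, head_b's own z axis and vertical below 0.16 rad and angle between the x axis of head_new and the x axis of tray, either way round below 0.3 rad and linear speed of head_new below 0.02 m/s and distance of each of head_a, head_b from where it was at the start of the episode below 0.02 m); the robot touches nothing.
It fails at once if the loose head is dropped: it moves faster than 0.6 m/s while the fingers do not touch it (linear speed of head_new above 0.6 m/s and contact force between the fingers and head_new below 0.01 N).
It fails at once if a head already in the tray is moved by more than 20 mm (distance of any of head_a, head_b from where it was at the start of the episode above 0.02 m).
It also fails if it takes over 35 s, if anything falls off the work surface, if the arm or the gripper's body presses on something with over 40 N, if the wrist force passes 120 N, or if a joint passes its speed limit or range.

## Working session

There is one attempt and no reset: what is moved stays moved. The work goes in short steps, Python scripts to look and compute and a tool call to move; the robot and the scene stay as the last step left them, time stands still between calls to the robot, and variables do not carry over. Pictures are saved under pics/ and viewed, about 8 in all and at most 12, crops included, and the job is handed in when it is done.

Besides the shell and the picture viewer there is one more tool, called after "Emit:" by a JSON object that holds its "method" and its "body". carry_out: Moves the arm, as the interface text tells. Its arguments: {"type":"object","properties":{"rows":{"type":"array","items":{"type":"array"}}},"required":["rows"]}

```bash
mkdir -p pics; cat > h.py <<'E'
import numpy as np, cv2
from station import ctrl
from scipy.spatial.transform import Rotation as R
def cloud(c, pose):
    K=c["K"]; d=c["depth"]; v,u=np.mgrid[0:d.shape[0],0:d.shape[1]]
    pts=np.stack([u,v],-1).reshape(-1,1,2).astype(np.float64)
    n=cv2.undistortPoints(pts,np.array(K,float),np.array([c["k1"],0,0,0,0.])).reshape(d.shape+(2,))
    P=np.concatenate([n*d[...,None],d[...,None]],-1)
    W=P@pose[:3,:3].T+pose[:3,3]
    W[d<=0]=np.nan
    return W
def save(c,name): cv2.imwrite("pics/"+name,c["image"][...,::-1])
E
python3 - <<'E'
from h import *
c=ctrl.read_camera("top"); save(c,"top1.png")
W=cloud(c,np.array(c["pose"])); np.save("W.npy",W)
for q in ["head_new","tray"]:
    for r in ctrl.spot_point(q,"top"): print(q,"pt",np.round(r["centre"],3),r["confidence"])
    for i,r in enumerate(ctrl.masks_of(q,"top")):
        m=r["pixels"]; p=W[m]; p=p[~np.isnan(p[:,0])]
        v,u=np.nonzero(m)
        print(q,"mask",m.sum(),r["confidence"],np.round(np.median(p,0),3),u.min(),u.max(),v.min(),v.max())
        np.save(f"m_{q}_{i}.npy",m)
o=ctrl.get_obs();print(o["time_s"],o["ee_pos"],R.from_quat(o["ee_rot"]).as_matrix().round(3))
E
```

```text
head_new pt [ 0.636 -0.201 -0.003] 0.67
tray mask 1961 0.61 [0.54  0.241 0.02 ] 134 247 178 243
0.25 [ 0.17525243 -0.65144552  0.19699678] [[ 0.26  -0.966 -0.   ]
 [-0.966 -0.26   0.001]
 [-0.001 -0.    -1.   ]]
```

View pics/top1.png

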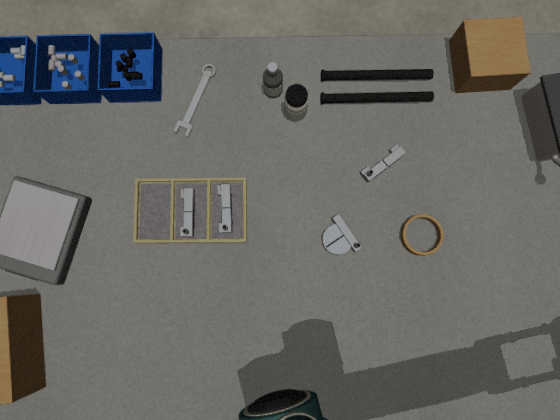

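The top view shows the loose blade at about (383,163), the mallet at (340,237) and the tape at (423,235). The left bay at (155,211) is empty, and the heads sit at (187,212) and (225,208).

```bash
python3 - <<'E'
from h import *
W=np.load("W.npy")
print("bench z",np.nanmedian(W[250:300,150:230,2]))
def sub(u0,u1,v0,v1,zl,zh):
    p=W[v0:v1,u0:u1].reshape(-1,3); return p[(p[:,2]>zl)&(p[:,2]<zh)]
p=sub(355,412,138,188,.010,.07)
for nm,lo,hi in [("all",.01,.07),("bar",.021,.033),("wt",.012,.021),("stub",.037,.07)]:
    q=p[(p[:,2]>lo)&(p[:,2]<hi)]
    print(nm,len(q),q.mean(0).round(4),np.median(q[:,2]).round(4))
    if len(q)>4: print(cv2.minAreaRect((q[:,:2]*1000).astype(np.float32)))
img=cv2.imread("pics/top1.png"); hsv=cv2.cvtColor(img,cv2.COLOR_BGR2HSV)
m=(hsv[...,1]>70)&(hsv[...,0]>15)&(hsv[...,0]<40); m[:170]=0;m[250:]=0;m[:,:128]=0;m[:,255:]=0
q=W[m]; q=q[(q[:,2]>.010)&(q[:,2]<.03)]
print("tray",m.sum(),len(q),np.median(q[:,2]),cv2.minAreaRect((q[:,:2]*1000).astype(np.float32)))
print("empty floor",np.nanmedian(W[195:228,145:165].reshape(-1,3),0))
for nm,a in [("L",(178,198,183,240)),("R",(214,236,180,237))]:
    q=sub(*a,.028,.042); print(nm,len(q),cv2.minAreaRect((q[:,:2]*1000).astype(np.float32)))
big=cv2.resize(img[130:250,120:440],None,fx=2.5,fy=2.5,interpolation=2);cv2.imwrite("pics/crop.png",big)
E
```

```text
bench z 0.0011465797247156573
all 534 [ 0.6347 -0.1989  0.026 ] 0.0263
((638.092041015625, -199.70375061035156), (29.16947364807129, 107.13514709472656), 36.363670349121094)
bar 407 [ 0.6357 -0.2032  0.0264] 0.0266
((637.6068725585938, -199.73648071289062), (28.14161491394043, 106.31444549560547), 35.121612548828125)
wt 87 [ 0.6409 -0.1934  0.0176] 0.0178
((638.0671997070312, -199.74188232421875), (29.147592544555664, 107.13241577148438), 36.437435150146484)
stub 27 [ 0.6097 -0.1644  0.049 ] 0.0502
((610.1041870117188, -164.4626922607422), (9.774946212768555, 9.589317321777344), 61.27790069580078)
tray 1454 1299 0.02019670138975438 ((538.3185424804688, 228.4566650390625), (245.64369201660156, 140.82118225097656), 89.35013580322266)
empty floor [0.53863556 0.30891704 0.0093097 ]
L 461 ((533.86962890625, 233.6668243408203), (106.19723510742188, 28.90157699584961), 1.478803038597107)
R 456 ((539.9560546875, 152.55027770996094), (104.87042999267578, 28.961360931396484), 1.6213397979736328)
```

View pics/crop.png

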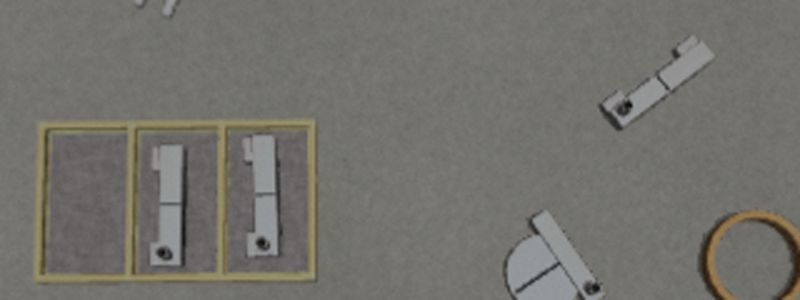

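Emit:
{"method": "carry_out", "body": {"rows": [[[0, 0, -111], [-31.5, -56.1, 0], 0], [[0, 0, -111], [-31.5, -56.1, 0], 0], [[0, 0, -111], [-31.5, -56.1, 0], 0], [[0, 0, -111], [-31.5, -56.1, 0], 0], [[0, 0, -111], [-31.5, -56.1, 0], 0], [[0, 0, -111], [-31.5, -56.1, 0], 0], [[0, 0, -111], [-31.5, -56.1, 0], 0], [[0, 0, -111], [-31.5, -56.1, 0], 0], [[0, 0, -111], [-31.5, -56.1, 0], 0], [[0, 0, -111], [-31.5, -56.1, 0], 0], [[0, 0, -111], [-31.5, -56.1, 0], 0], [[0, 0, -111], [-31.5, -56.1, 0], 0]]}}

```text
time_s: 1.25
ee_pos: [0.5339, -0.3004, 0.1978]
ee_rot: [0.995, 0.099, 0.0, 0.0]
ft_force: [-0.3, -0.4, -0.2]
grip_width: 0.999
```

```bash
cat >> h.py <<'E'
def goto(xyz,jaw):
    o=ctrl.get_obs(); M=R.from_quat(o["ee_rot"]); a=np.deg2rad(jaw)
    T=np.array([[np.cos(a),np.sin(a),0],[np.sin(a),-np.cos(a),0],[0,0,-1]])
    print("t",o["time_s"],"ee",np.round(o["ee_pos"],4),"jaw",np.rad2deg(np.arctan2(*M.as_matrix()[[1,0],0])).round(2),"q",np.round(o["joint_pos"],2),"F",np.round(o["ft_force"],1),"w",o["grip_width"])
    print("turn",np.rad2deg((M.inv()*R.from_matrix(T)).as_rotvec()).round(2),"shift cm",(M.inv().apply(np.array(xyz)-o["ee_pos"])*100).round(2))
E
python3 -c "
from h import *
goto([.635,-.2015,.197],36.2)"
```

```text
t 1.25 ee [ 0.5339 -0.3004  0.1978] jaw 11.36 q [-0.55  0.15  1.74 -0.    1.25 -0.75] F [-0.3 -0.4 -0.2] w 0.999029391551118
turn [ 2.000e-02 -1.000e-02 -2.484e+01] shift cm [11.86 -7.71  0.08]
```

Emit:
{"method": "carry_out", "body": {"rows": [[[0, 0, -24], [11.5, -7.5, 2], 0], [[0, 0, -24], [11.5, -7.5, 2], 0], [[0, 0, -24], [11.5, -7.5, 2], 0], [[0, 0, -24], [11.5, -7.5, 2], 0], [[0, 0, -24], [11.5, -7.5, 2], 0], [[0, 0, -24], [11.5, -7.5, 2], 0], [[0, 0, -24], [11.5, -7.5, 2], 0]]}}

```text
time_s: 1.83
ee_pos: [0.6307, -0.2072, 0.1777]
ee_rot: [0.954, 0.3, -0.0, 0.0]
ft_force: [0.3, -0.2, 0.3]
grip_width: 1.001
```

```bash
python3 - <<'E'
from h import *
goto([.635,-.2015,.004],36.2)
o=ctrl.get_obs(); T=np.eye(4); T[:3,:3]=R.from_quat(o["ee_rot"]).as_matrix(); T[:3,3]=o["ee_pos"]
c=ctrl.read_camera("wrist"); save(c,"w1.png")
W=cloud(c,T@np.array(c["tool_from_camera"]))
p=W.reshape(-1,3); p=p[(np.linalg.norm(p[:,:2]-[.635,-.2015],axis=1)<.075)]
for nm,lo,hi in [("all",.01,.07),("bar",.0225,.03),("wt",.014,.0205),("stub",.045,.055)]:
    q=p[(p[:,2]>lo)&(p[:,2]<hi)]
    print(nm,len(q),q.mean(0).round(4),np.median(q[:,2]).round(4),cv2.minAreaRect((q[:,:2]*1000).astype(np.float32)))
E
```

```text
t 1.8333 ee [ 0.6307 -0.2072  0.1777] jaw 34.93 q [-0.35  0.26  1.65 -0.    1.23 -0.96] F [ 0.3 -0.2  0.3] w 1.0013813221492478
turn [-0.    0.05 -1.27] shift cm [ 0.69 -0.22 17.37]
all 2912 [ 0.6343 -0.1991  0.0261] 0.0261 ((638.0263061523438, -200.76593017578125), (29.42212677001953, 106.51920318603516), 36.309513092041016)
bar 2276 [ 0.6343 -0.2029  0.0262] 0.0262 ((634.3728637695312, -203.27786254882812), (20.161386489868164, 106.01229858398438), 35.587989807128906)
wt 423 [ 0.6433 -0.1907  0.0181] 0.0181 ((638.0015258789062, -200.77651977539062), (28.997554779052734, 106.45807647705078), 36.028377532958984)
stub 141 [ 0.6102 -0.166   0.0505] 0.0506 ((610.63818359375, -166.04727172851562), (9.97943115234375, 10.657176971435547), 35.099796295166016)
```

View pics/w1.png

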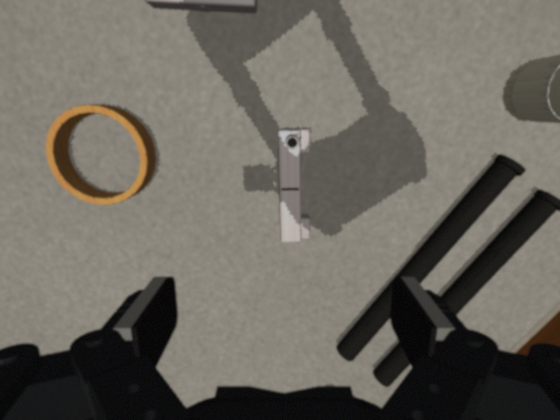

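The wrist view shows the blade at (290,188), lined up with the jaws, and nothing is in the way. Next is the descent, with a stop just above the bench.

Emit:
{"method": "carry_out", "body": {"rows": [[[0, 0, -1], [0.55, -0.15, 4], 0], [[0, 0, -1], [0.55, -0.15, 8], 0], [[0, 0, -1], [0.55, -0.15, 11.5], 0], [[0, 0, -1], [0.55, -0.15, 14], 0], [[0, 0, -1], [0.55, -0.15, 15.5], 0], [[0, 0, -1], [0.55, -0.15, 16.5], 0], [[0, 0, -1], [0.55, -0.15, 17.2], 0], [[0, 0, -1], [0.55, -0.15, 17.2], 0], [[0, 0, -1], [0.55, -0.15, 17.2], 0]]}}

```text
time_s: 2.63
ee_pos: [0.6361, -0.203, 0.0072]
ee_rot: [0.951, 0.309, 0.001, 0.001]
ft_force: [0.8, -0.4, -0.2]
grip_width: 0.998
```

```bash
python3 -c "
from h import *
goto([.6345,-.203,.005],36)"
```

```text
t 2.6333 ee [ 0.6361 -0.203   0.0072] jaw 35.97 q [-0.35  0.42  1.78 -0.    0.95 -0.97] F [ 0.8 -0.4 -0.2] w 0.9981851774175161
turn [ 0.11 -0.07 -0.03] shift cm [-0.13 -0.09  0.22]
```

Close, lowering 2 mm more, then hold to let the fingers shut.

Emit:
{"method": "carry_out", "body": {"rows": [[[0, 0, 0], [-0.1, 0, 0.2], 0], [[0, 0, 0], [-0.1, 0, 0.2], 120], [[0, 0, 0], [-0.1, 0, 0.2], 255], [[0, 0, 0], [-0.1, 0, 0.2], 255], [[0, 0, 0], [-0.1, 0, 0.2], 255], [[0, 0, 0], [-0.1, 0, 0.2], 255], [[0, 0, 0], [-0.1, 0, 0.2], 255], [[0, 0, 0], [-0.1, 0, 0.2], 255], [[0, 0, 0], [-0.1, 0, 0.2], 255], [[0, 0, 0], [-0.1, 0, 0.2], 255], [[0, 0, 0], [-0.1, 0, 0.2], 255], [[0, 0, 0], [-0.1, 0, 0.2], 255]]}}

```text
time_s: 3.63
ee_pos: [0.6341, -0.2028, 0.0036]
ee_rot: [0.951, 0.309, -0.0, -0.0]
ft_force: [0.0, -0.4, -0.5]
grip_width: -0.0
```

Emit:
{"method": "carry_out", "body": {"rows": [[[0, 0, 0], [0, 0, 0], 255], [[0, 0, 0], [0, 0, -0.5], 255], [[0, 0, 0], [0, 0, -1.5], 255], [[0, 0, 0], [0, 0, -3], 255], [[0, 0, 0], [0, 0, -5.5], 255], [[0, 0, 0], [0, 0, -8.5], 255], [[0, 0, 0], [0, 0, -11], 255], [[0, 0, 0], [0, 0, -13], 255], [[0, 0, 0], [0, 0, -14], 255], [[0, 0, 0], [0, 0, -14], 255], [[0, 0, 0], [0, 0, -14], 255]]}}

```text
time_s: 4.55
ee_pos: [0.6346, -0.2029, 0.1448]
ee_rot: [0.951, 0.309, 0.001, 0.001]
ft_force: [0.8, 0.0, -0.1]
grip_width: -0.002
```

```bash
python3 - <<'E'
from h import *
goto([.539,.3085,.145],89.4)
c=ctrl.read_camera("wrist"); save(c,"w2.png")
E
```

```text
t 4.55 ee [ 0.6346 -0.2029  0.1448] jaw 36.0 q [-0.35  0.28  1.68 -0.    1.18 -0.98] F [ 0.8  0.  -0.1] w -0.0018581557278510052
turn [ 1.20e-01 -1.00e-02 -5.34e+01] shift cm [ 22.33 -47.    -0.07]
```

View pics/w2.png

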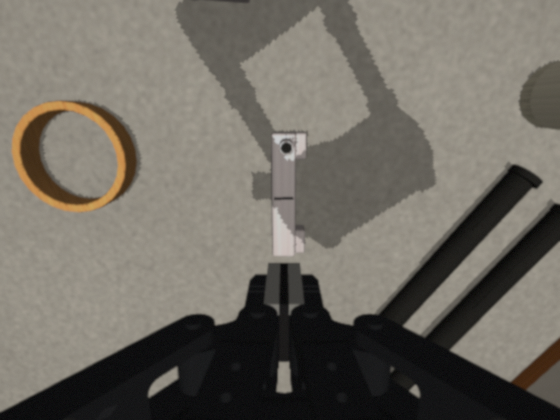

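The jaws closed on nothing: the opening reads 0 and the blade is still on the bench at (285,195). I'll measure where it is now relative to the tool.

```bash
python3 - <<'E'
from h import *
o=ctrl.get_obs(); T=np.eye(4); T[:3,:3]=R.from_quat(o["ee_rot"]).as_matrix(); T[:3,3]=o["ee_pos"]
c=ctrl.read_camera("wrist"); TC=np.array(c["tool_from_camera"]); print(TC.round(4))
W=cloud(c,T@TC)
def rep(W,xy=[.635,-.2015]):
  p=W.reshape(-1,3); p=p[(np.linalg.norm(p[:,:2]-xy,axis=1)<.1)]
  for nm,lo,hi in [("bar",.0225,.03),("stub",.045,.055)]:
    q=p[(p[:,2]>lo)&(p[:,2]<hi)]
    print(nm,len(q),q.mean(0).round(4),cv2.minAreaRect((q[:,:2]*1000).astype(np.float32)))
rep(W)
# fingertip region in tool coords
Wt=cloud(c,TC); f=Wt[262:300,268:302].reshape(-1,3); print("finger tip tool coords",np.nanmin(f,0).round(3),np.nanmax(f,0).round(3),np.nanmedian(f,0).round(3))
for (v,u) in [(266,280),(275,285),(290,285),(320,285)]: print(v,u,Wt[v,u].round(4))
ct=ctrl.read_camera("top"); save(ct,"top2.png"); rep(cloud(ct,np.array(ct["pose"])))
cs=ctrl.read_camera("scene"); save(cs,"scene.png"); rep(cloud(cs,np.array(cs["pose"])))
E
```

```text
[[ 1.000e+00 -1.100e-03 -6.000e-04  3.000e-04]
 [ 1.200e-03  9.596e-01  2.813e-01 -7.120e-02]
 [ 3.000e-04 -2.813e-01  9.596e-01 -1.765e-01]
 [ 0.000e+00  0.000e+00  0.000e+00  1.000e+00]]
bar 2754 [ 0.6341 -0.2026  0.0262] ((634.2963256835938, -202.86061096191406), (20.29706573486328, 105.61481475830078), 36.27163314819336)
stub 174 [ 0.6101 -0.166   0.0504] ((610.2155151367188, -166.0262451171875), (10.23357105255127, 10.313752174377441), 53.78242874145508)
finger tip tool coords [-0.015 -0.012 -0.07 ] [0.017 0.08  0.145] [ 0.    -0.011 -0.054]
266 280 [-0.0012 -0.0104 -0.0411]
275 285 [ 0.0008 -0.0106 -0.0499]
290 285 [ 0.0007 -0.0101 -0.0609]
320 285 [ 0.0007 -0.0047 -0.0714]
bar 329 [ 0.6323 -0.199   0.0265] ((635.1849365234375, -198.0843963623047), (26.725975036621094, 100.44071960449219), 34.72397232055664)
stub 21 [ 0.6101 -0.1641  0.0505] ((610.7169799804688, -164.5518798828125), (7.591907978057861, 10.15509033203125), 43.74845504760742)
bar 592 [ 0.6384 -0.2032  0.0264] ((634.3432006835938, -201.18191528320312), (23.1409969329834, 104.95794677734375), 36.14278793334961)
stub 37 [ 0.6122 -0.1641  0.0502] ((611.4535522460938, -164.6605224609375), (9.296241760253906, 8.908872604370117), 72.11206817626953)
```

View pics/scene.png

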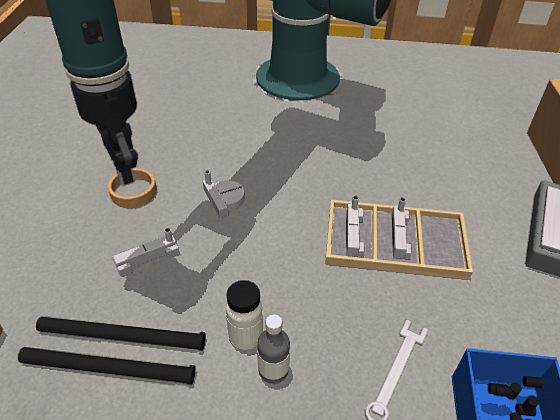

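Seen in the wrist depth image, the shut fingers seem to end about 40 mm behind the reported TCP, so they would have closed above the 26 mm bar. The scene camera can check this independently.

```bash
python3 - <<'E'
from h import *
o=ctrl.get_obs(); print(o["ee_pos"],o["grip_width"])
cs=ctrl.read_camera("scene"); W=cloud(cs,np.array(cs["pose"]))
reg=W[120:200,100:150]; 
M=R.from_quat(o["ee_rot"])
t=M.inv().apply(reg.reshape(-1,3)-o["ee_pos"]).reshape(reg.shape)
ok=(reg[...,2]>.06)
for v in range(0,80,4):
    k=ok[v]
    if k.any(): print(v+120,np.nonzero(k)[0][[0,-1]]+100,"world",np.median(reg[v][k],0).round(3),"tool",np.median(t[v][k],0).round(3))
q=t[ok]; print("max tool z",np.sort(q[:,2])[-10:].round(4), q[np.argsort(q[:,2])[-10:]].mean(0).round(4))
cw=ctrl.read_camera("wrist"); Wt=cloud(cw,np.array(cw["tool_from_camera"])).reshape(-1,3)
f=Wt[(abs(Wt[:,0])<.03)&(Wt[:,2]<.05)&(abs(Wt[:,1])<.03)]; print("wrist finger max z",np.sort(f[:,2])[-10:].round(4),f[np.argsort(f[:,2])[-10:]].mean(0).round(4))
E
```

```text
[ 0.63275241 -0.20232016  0.1413746 ] 2.2012748388426506e-05
120 [100 126] world [ 0.666 -0.182  0.311] tool [ 0.038  0.002 -0.17 ]
124 [100 128] world [ 0.667 -0.183  0.305] tool [ 0.038  0.003 -0.164]
128 [100 130] world [ 0.661 -0.182  0.295] tool [ 0.038  0.002 -0.154]
132 [100 131] world [ 0.662 -0.182  0.29 ] tool [ 0.037  0.003 -0.148]
136 [101 130] world [ 0.663 -0.182  0.284] tool [ 0.039  0.004 -0.143]
140 [102 130] world [ 0.663 -0.182  0.277] tool [ 0.039  0.006 -0.135]
144 [104 131] world [ 0.66  -0.183  0.267] tool [ 0.033  0.005 -0.125]
148 [106 132] world [ 0.661 -0.187  0.261] tool [ 0.03   0.004 -0.12 ]
152 [108 136] world [ 0.675 -0.173  0.267] tool [ 0.053  0.003 -0.126]
156 [110 137] world [ 0.68  -0.171  0.266] tool [ 0.06   0.005 -0.125]
160 [113 136] world [ 0.68  -0.17   0.259] tool [ 0.06   0.005 -0.118]
164 [114 135] world [ 0.67  -0.176  0.242] tool [ 0.046  0.004 -0.1  ]
168 [116 132] world [ 0.66  -0.187  0.226] tool [ 0.032  0.003 -0.085]
172 [117 133] world [ 0.644 -0.196  0.203] tool [ 0.013  0.001 -0.062]
176 [117 134] world [ 0.644 -0.196  0.195] tool [ 0.013  0.002 -0.054]
180 [119 134] world [ 0.644 -0.196  0.188] tool [ 0.012  0.002 -0.047]
184 [121 127] world [ 0.643 -0.202  0.179] tool [ 0.007  0.007 -0.038]
max tool z [-0.0366 -0.0364 -0.0354 -0.035  -0.035  -0.035  -0.0349 -0.0349 -0.0347
 -0.0338] [ 0.0067 -0.     -0.0352]
wrist finger max z [-0.0379 -0.0378 -0.0378 -0.0378 -0.0377 -0.0377 -0.0376 -0.0375 -0.0375
 -0.0374] [-0.002  -0.0102 -0.0377]
```

Both cameras agree that the physical fingertips end about 36 mm short of the reported TCP. From here I'll take the real tip as TCP z + 0.036. I'll open, then descend to TCP z ≈ -0.031 (tip about 5 mm above the bench) in two stages.

Emit:
{"method": "carry_out", "body": {"rows": [[[0, 0, 0], [0, 0, 0], 0], [[0, 0, 0], [0, 0, 0], 0], [[0, 0, 0], [0, 0, 0], 0], [[0, 0, 0], [0, 0, 0], 0], [[0, 0, 0], [0, 0, 3], 0], [[0, 0, 0], [0, 0, 6], 0], [[0, 0, 0], [0, 0, 9], 0], [[0, 0, 0], [0, 0, 11.5], 0], [[0, 0, 0], [0, 0, 13], 0], [[0, 0, 0], [0, 0, 14], 0], [[0, 0, 0], [0, 0, 14], 0], [[0, 0, 0], [0, 0, 14], 0]]}}

```text
time_s: 5.85
ee_pos: [0.6347, -0.203, 0.0041]
ee_rot: [0.951, 0.309, 0.0, 0.0]
ft_force: [0.2, -0.0, 0.0]
grip_width: 1.003
```

Emit:
{"method": "carry_out", "body": {"rows": [[[0, 0, 0], [0, 0, 0.6], 0], [[0, 0, 0], [0, 0, 1.2], 0], [[0, 0, 0], [0, 0, 1.8], 0], [[0, 0, 0], [0, 0, 2.4], 0], [[0, 0, 0], [0, 0, 3.0], 0], [[0, 0, 0], [0, 0, 3.4], 0], [[0, 0, 0], [0, 0, 3.4], 0], [[0, 0, 0], [0, 0, 3.4], 0]]}}

```text
time_s: 6.52
ee_pos: [0.6337, -0.2026, -0.0309]
ee_rot: [0.951, 0.309, -0.0, -0.0]
ft_force: [0.3, -0.5, -1.2]
grip_width: 0.997
```

Emit:
{"method": "carry_out", "body": {"rows": [[[0, 0, 0], [0, 0, 0], 120], [[0, 0, 0], [0, 0, 0], 180], [[0, 0, 0], [0, 0, 0], 255], [[0, 0, 0], [0, 0, 0], 255], [[0, 0, 0], [0, 0, 0], 255], [[0, 0, 0], [0, 0, 0], 255], [[0, 0, 0], [0, 0, 0], 255], [[0, 0, 0], [0, 0, 0], 255], [[0, 0, 0], [0, 0, 0], 255], [[0, 0, 0], [0, 0, 0], 255]]}}

```text
time_s: 7.35
ee_pos: [0.6347, -0.2029, -0.0298]
ee_rot: [0.951, 0.309, 0.0, 0.0]
ft_force: [0.5, 0.8, 3.8]
grip_width: 0.223
```

The opening of about 19 mm matches the 20 mm bar, so it's gripped. Lift and check.

Emit:
{"method": "carry_out", "body": {"rows": [[[0, 0, 0], [0, 0, -0.5], 255], [[0, 0, 0], [0, 0, -1.5], 255], [[0, 0, 0], [0, 0, -3], 255], [[0, 0, 0], [0, 0, -5.5], 255], [[0, 0, 0], [0, 0, -8.5], 255], [[0, 0, 0], [0, 0, -11], 255], [[0, 0, 0], [0, 0, -13], 255], [[0, 0, 0], [0, 0, -14], 255], [[0, 0, 0], [0, 0, -14], 255], [[0, 0, 0], [0, 0, -14], 255]]}}

```text
time_s: 8.18
ee_pos: [0.6343, -0.2029, 0.1103]
ee_rot: [0.951, 0.309, 0.0, 0.0]
ft_force: [-1.0, -0.2, -3.6]
grip_width: 0.217
```

```bash
python3 - <<'E'
from h import *
goto([.539,.3085,.11],89.4)
c=ctrl.read_camera("wrist"); save(c,"w3.png")
W=cloud(c,np.array(c["tool_from_camera"])); p=W.reshape(-1,3)
p=p[(abs(p[:,0])<.04)&(abs(p[:,1])<.08)&(p[:,2]<0.02)]
np.save("held.npy",p)
for y in np.arange(-.07,.07,.01):
    q=p[(p[:,1]>y)&(p[:,1]<y+.01)]
    if len(q)>3: print(y.round(3),len(q),"x",np.percentile(q[:,0],[2,98]).round(4),"z",np.percentile(q[:,2],[5,50,95]).round(4))
E
```

```text
t 8.1833 ee [ 0.6343 -0.2029  0.1103] jaw 36.0 q [-0.35  0.31  1.71 -0.    1.12 -0.98] F [-1.  -0.2 -3.6] w 0.21739307531843716
turn [ 6.00e-02 -1.00e-02 -5.34e+01] shift cm [ 22.35 -46.97   0.  ]
-0.06 1296 x [-0.0087  0.0178] z [-0.0566 -0.0493 -0.0343]
-0.05 3057 x [-0.0089  0.0181] z [-0.0812 -0.0576 -0.0476]
-0.04 1306 x [-0.0095  0.0185] z [-0.0573 -0.0554 -0.0472]
-0.03 1473 x [-0.0097  0.0098] z [-0.057  -0.056  -0.0547]
-0.02 20352 x [-0.0385  0.0383] z [-0.1211 -0.1032 -0.0558]
-0.01 8142 x [-0.0395  0.0393] z [-0.109  -0.0877 -0.0526]
0.0 5032 x [-0.0394  0.0394] z [-0.0967 -0.0896 -0.0557]
0.01 1467 x [-0.0337  0.034 ] z [-0.0939 -0.0563 -0.0552]
0.02 1105 x [-0.0096  0.0095] z [-0.0569 -0.056  -0.0547]
0.03 971 x [-0.0092  0.0143] z [-0.0569 -0.0558 -0.0471]
0.04 40 x [0.0109 0.0148] z [-0.0487 -0.0481 -0.0474]
```

View pics/w3.png

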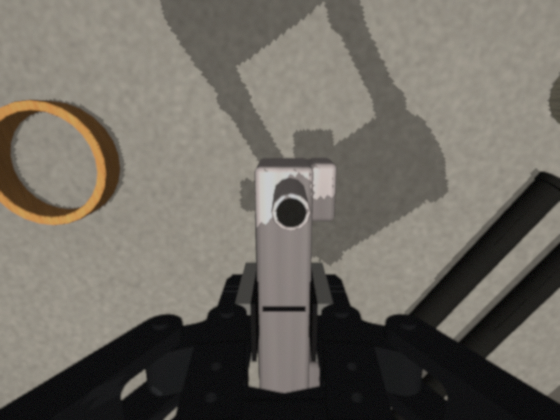

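Firmly held and level: bar top at tool z -0.056, so the sole is at -0.030. Now carry it over at a moderate speed, with the sole about 0.14 m up and clear of the 58 mm stubs.

Emit:
{"method": "carry_out", "body": {"rows": [[[0, 0, -1.5], [0.6, -1.3, 0], 255], [[0, 0, -4.5], [1.8, -3.8, 0], 255], [[0, 0, -8], [3.3, -7, 0], 255], [[0, 0, -11.5], [4.8, -10.2, 0], 255], [[0, 0, -15], [6.3, -13.4, 0], 255], [[0, 0, -19], [7.9, -16.7, 0], 255], [[0, 0, -23], [9.5, -20, 0], 255], [[0, 0, -26.5], [11.1, -23.3, 0], 255], [[0, 0, -30.5], [12.7, -26.7, 0], 255], [[0, 0, -34], [14.2, -29.9, 0], 255], [[0, 0, -36.5], [15.2, -32, 0], 255], [[0, 0, -38], [15.8, -33.2, 0], 255]]}}

```text
time_s: 9.23
ee_pos: [0.5639, 0.1617, 0.1074]
ee_rot: [0.797, 0.604, -0.002, -0.001]
ft_force: [-0.1, -1.2, -3.6]
grip_width: 0.219
```

```bash
python3 -c "
from h import *
goto([.539,.3085,.11],89.4)"
```

```text
t 9.2333 ee [0.5639 0.1617 0.1074] jaw 74.3 q [ 0.24  0.17  1.89  0.    1.09 -1.06] F [-0.1 -1.2 -3.6] w 0.21925348215328522
turn [ -0.25   0.03 -15.1 ] shift cm [13.46 -6.37 -0.24]
```

Emit:
{"method": "carry_out", "body": {"rows": [[[0, 0, -2], [1.8, -0.8, 0], 255], [[0, 0, -5], [4.5, -2.1, 0], 255], [[0, 0, -8], [7.2, -3.4, 0], 255], [[0, 0, -11], [9.8, -4.6, 0], 255], [[0, 0, -13.5], [12, -5.7, 0], 255], [[0, 0, -15.1], [13.4, -6.3, 0], 255], [[0, 0, -15.1], [13.4, -6.3, 0], 255], [[0, 0, -15.1], [13.4, -6.3, 0], 255], [[0, 0, -15.1], [13.4, -6.3, 0], 255]]}}

```text
time_s: 9.98
ee_pos: [0.5429, 0.3036, 0.1088]
ee_rot: [0.713, 0.701, -0.001, 0.0]
ft_force: [0.3, -1.3, -2.2]
grip_width: 0.22
```

```bash
python3 - <<'E'
from h import *
goto([.539,.3085,.03],89.4)
o=ctrl.get_obs(); T=np.eye(4); T[:3,:3]=R.from_quat(o["ee_rot"]).as_matrix(); T[:3,3]=o["ee_pos"]
c=ctrl.read_camera("wrist"); save(c,"w4.png")
W=cloud(c,T@np.array(c["tool_from_camera"]))
hsv=cv2.cvtColor(c["image"],cv2.COLOR_RGB2HSV)
m=(hsv[...,1]>70)&(hsv[...,0]>15)&(hsv[...,0]<40)&(abs(W[...,2]-.02)<.004)
p=W[m]; print("rim",len(p),p.min(0).round(3),p.max(0).round(3))
E
```

```text
t 9.9833 ee [0.5429 0.3036 0.1088] jaw 89.06 q [ 0.47  0.23  1.81 -0.    1.1  -1.08] F [ 0.3 -1.3 -2.2] w 0.21976677103099732
turn [-0.07  0.09 -0.34] shift cm [ 0.5  -0.39  7.88]
rim 11385 [0.467 0.104 0.016] [0.611 0.352 0.023]
```

View pics/w4.png

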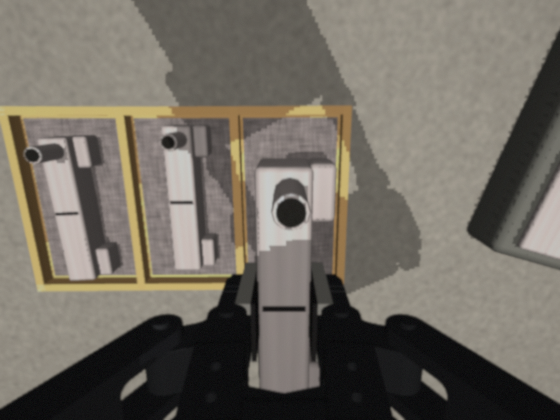

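The wrist view shows the empty bay under the held head. The rim spans x 0.467–0.611 and y 0.104–0.352, which gives the same centre (0.539, 0.228) as the top camera. I'll correct by 5 mm and 4 mm and come down to just above the walls.

Emit:
{"method": "carry_out", "body": {"rows": [[[0, 0, 0], [0.5, -0.4, 1], 255], [[0, 0, 0], [0.5, -0.4, 3], 255], [[0, 0, 0], [0.5, -0.4, 5.5], 255], [[0, 0, 0], [0.5, -0.4, 8], 255], [[0, 0, 0], [0.5, -0.4, 9.5], 255], [[0, 0, 0], [0.5, -0.4, 10.5], 255], [[0, 0, 0], [0.5, -0.4, 10.5], 255], [[0, 0, 0], [0.5, -0.4, 10.5], 255]]}}

```text
time_s: 10.7
ee_pos: [0.539, 0.3093, 0.0042]
ee_rot: [0.713, 0.701, -0.001, -0.0]
ft_force: [0.7, -0.1, -2.7]
grip_width: 0.223
```

```bash
python3 - <<'E'
from h import *
goto([.539,.3085,-.022],89.4)
E
```

```text
t 10.7 ee [0.539  0.3093 0.0042] jaw 89.05 q [ 0.48  0.35  1.88  0.    0.91 -1.07] F [ 0.7 -0.1 -2.7] w 0.22314325104113839
turn [-0.06  0.03 -0.35] shift cm [-0.08  0.    2.62]
```

Lower to 3 mm above the floor, then step down while watching the force.

Emit:
{"method": "carry_out", "body": {"rows": [[[0, 0, 0], [0, 0, 0.6], 255], [[0, 0, 0], [0, 0, 1.2], 255], [[0, 0, 0], [0, 0, 1.7], 255], [[0, 0, 0], [0, 0, 2.1], 255], [[0, 0, 0], [0, 0, 2.3], 255], [[0, 0, 0], [0, 0, 2.3], 255], [[0, 0, 0], [0, 0, 2.3], 255]]}}

```text
time_s: 11.28
ee_pos: [0.5391, 0.3099, -0.0185]
ee_rot: [0.713, 0.702, -0.0, -0.0]
ft_force: [-0.6, -0.7, -3.0]
grip_width: 0.218
```

Emit:
{"method": "carry_out", "body": {"rows": [[[0, 0, 0], [0, 0, 0.1], 255], [[0, 0, 0], [0, 0, 0.2], 255], [[0, 0, 0], [0, 0, 0.2], 255]]}}

```text
time_s: 11.53
ee_pos: [0.5393, 0.3099, -0.0203]
ee_rot: [0.713, 0.702, 0.0, 0.0]
ft_force: [-0.1, 0.4, -2.2]
grip_width: 0.221
```

Emit:
{"method": "carry_out", "body": {"rows": [[[0, 0, 0], [0, 0, 0.1], 255], [[0, 0, 0], [0, 0, 0.15], 255], [[0, 0, 0], [0, 0, 0.15], 255]]}}

```text
time_s: 11.78
ee_pos: [0.5393, 0.3099, -0.0218]
ee_rot: [0.713, 0.702, 0.0, 0.0]
ft_force: [-0.5, 1.0, -2.8]
grip_width: 0.22
```

Emit:
{"method": "carry_out", "body": {"rows": [[[0, 0, 0], [0, 0, 0.1], 255], [[0, 0, 0], [0, 0, 0.1], 255], [[0, 0, 0], [0, 0, 0.1], 255]]}}

```text
time_s: 12.03
ee_pos: [0.5394, 0.3099, -0.0219]
ee_rot: [0.713, 0.702, 0.0, 0.0]
ft_force: [-3.5, -2.8, 5.5]
grip_width: 0.22
```

The force rose from -3 N to +5.5 N, so the sole is on the pad. Now a limited opening, since the bay is only 74 mm wide.

Emit:
{"method": "carry_out", "body": {"rows": [[[0, 0, 0], [0, 0, 0], 180], [[0, 0, 0], [0, 0, 0], 165], [[0, 0, 0], [0, 0, 0], 155], [[0, 0, 0], [0, 0, 0], 155], [[0, 0, 0], [0, 0, 0], 155], [[0, 0, 0], [0, 0, 0], 155]]}}

```text
time_s: 12.53
ee_pos: [0.5393, 0.3099, -0.0229]
ee_rot: [0.713, 0.702, 0.0, 0.0]
ft_force: [0.5, -0.1, 0.3]
grip_width: 0.391
```

Released, with about 33 mm of opening. Rise straight up, then check.

Emit:
{"method": "carry_out", "body": {"rows": [[[0, 0, 0], [0, 0, -0.5], 155], [[0, 0, 0], [0, 0, -1.5], 155], [[0, 0, 0], [0, 0, -3], 155], [[0, 0, 0], [0, 0, -5], 155], [[0, 0, 0], [0, 0, -8], 155], [[0, 0, 0], [0, 0, -11], 155], [[0, 0, 0], [0, 0, -14], 155], [[0, 0, 0], [0, 0, -17], 155], [[0, 0, 0], [0, 0, -19], 155], [[0, 0, 0], [0, 0, -20], 155], [[0, 0, 0], [0, 0, -20], 155], [[0, 0, 0], [0, 0, -20], 155]]}}

```text
time_s: 13.53
ee_pos: [0.5393, 0.3099, 0.1775]
ee_rot: [0.713, 0.702, 0.0, 0.0]
ft_force: [-0.8, 0.4, -0.6]
grip_width: 0.396
```

```bash
python3 - <<'E'
from h import *
o=ctrl.get_obs(); T=np.eye(4); T[:3,:3]=R.from_quat(o["ee_rot"]).as_matrix(); T[:3,3]=o["ee_pos"]
print(o["time_s"],o["ee_pos"],o["ft_force"])
c=ctrl.read_camera("wrist"); save(c,"w5.png"); W=cloud(c,T@np.array(c["tool_from_camera"]))
for nm,y in [("new",.3085),("mid",.2335),("right",.1525)]:
    p=W.reshape(-1,3); p=p[(abs(p[:,0]-.539)<.07)&(abs(p[:,1]-y)<.034)]
    for k,lo,hi in [("all",.024,.05),("bar",.0315,.038)]:
        q=p[(p[:,2]>lo)&(p[:,2]<hi)]; print(nm,k,len(q),np.median(q[:,2]).round(4),cv2.minAreaRect((q[:,:2]*1000).astype(np.float32)))
    A=np.c_[q[:,:2],np.ones(len(q))]; print("  slopes",np.linalg.lstsq(A,q[:,2],rcond=None)[0][:2].round(3))
E
```

```text
13.5333 [0.53931945 0.30992617 0.1774841 ] [-0.7675284   0.43087984 -0.64047629]
new all 2845 0.034 ((539.5081787109375, 313.7933349609375), (29.08494758605957, 105.43790435791016), 89.28374481201172)
new bar 2341 0.0342 ((539.6591186523438, 309.3009033203125), (19.894777297973633, 104.71630859375), 89.49729919433594)
  slopes [-0.001  0.   ]
mid all 3078 0.034 ((533.58837890625, 234.9452362060547), (29.4995174407959, 106.30280303955078), 89.18128204345703)
mid bar 2352 0.0342 ((533.526123046875, 230.62213134765625), (20.30217742919922, 106.29615783691406), 89.11219787597656)
  slopes [ 0.    -0.011]
right all 3368 0.0338 ((540.1663818359375, 152.9182891845703), (105.93047332763672, 29.300222396850586), 1.6280632019042969)
right bar 2387 0.0342 ((540.3021240234375, 148.69744873046875), (105.9033203125, 20.648136138916016), 1.744942545890808)
  slopes [ 0.002 -0.028]
```

View pics/w5.png

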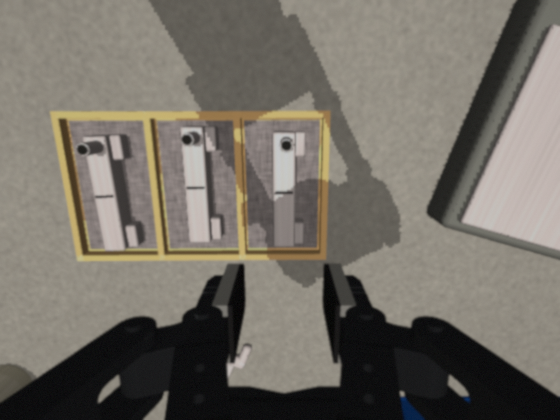

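The head sits in the bay at (284,190): flat, centred and lengthwise. The other two are in place, and the gripper is clear.

```bash
python3 -c "
from h import *
print(ctrl.finish_job())"
```

```text
the job is handed in; nothing more can be done
None
```

I set the loose putter head down in the empty bay (the tray's +y bay) and handed the job in at about 13.6 s. `finish_job` reported no verdict.

**First grasp missed:** the fingers closed above the bar. The wrist and scene cameras both showed the fingertips ending about 36 mm short of the reported TCP. I allowed for that offset and the second grasp held, with about 19 mm of opening on the 20 mm bar. The miss did not move the head noticeably.

**Placing:** I lowered the head in small steps until the force rose from about -3 to +5.5 N. Then I opened the jaws only to about 33 mm and lifted straight up.

**Last checks, from the wrist camera:**

| Check | Measured |
|---|---|
| New head, position | bar centre (0.5397, 0.3093), within about 1 mm of the bay centre (0.539, 0.3085) |
| New head, height | top at 34 mm, so the sole is on the 8 mm floor |
| New head, tilt | under 0.1° |
| New head, yaw against the tray | about 0.2° |
| Heads already in the tray | within about 2 mm of the first top-camera measurement |

- **Disagreements:** the middle head's yaw read about 1.5° from the top camera at the start and about -0.9° from the wrist camera at the end. The right head showed an apparent slope of about 1.6°. I took both as measurement noise, since the robot never touched those heads.
- **At hand-in:** the gripper was clear and touching nothing.

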